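Hook a drying board out of the lacquer rack

ROBOT

A 6-joint arm with a two-finger parallel gripper is mounted at the origin on the work surface. World frame = base frame: x ahead of the robot, y to its left, z up, the work surface at z = 0. Lengths are in m, angles in degrees, forces in N, time in s.
With the tool pointing down it reaches from about 0.3 to 0.75 m from the base axis. Payload 8.5 kg.
Tool frame: the origin (TCP) lies at the very end of the fingers, on their centre line; the grasp point (between the pads) lies 19 mm behind it; z points along the fingers, y is the line along which they close (so a half turn about z gives the same grasp; the last joint's range is limited). The gripper opens to 85 mm and grips with 20 to 120 N. Pads are 22 mm wide; open, the fingers measure 114 mm over their backs; the gripper's body (76 mm by 85 mm) begins 54 mm behind the grasp point. The pads swing forward as they close: fully open they stand 13 mm farther back than shut.
Start: joints at [-12.336, 21.807, 74.336, -0, 83.858, -12.336], TCP at [0.55, 0, 0.197] pointing down, gripper open.
Joint ranges: [-178.18, 178.18], [-50.72, 133.34], [12.68, 142.11], [-81.47, 261.47], [9.98, 163.14], [-165.26, 165.26]. Speed limits (degrees/s): [136.94, 136.94, 180, 180, 180, 180].

INTERFACE

Orientations are given as a 3x3 rotation matrix whose columns are the frame's x, y, z axes.
In Python, from rig import * gives the robot as it stands. The module is installed in compiled form; this text tells all that it offers.
- The arm moves only by the shell command python3 -m pendant 'ROWS' [OPENING] [FORCE]. ROWS is JSON, a list of rows, each a list of 2 entries, a list of its own where there are three numbers: the shift along the tool's x, y, z as a fraction of full scale, then the turn, a rotation vector about the tool's x, y, z as a fraction of full scale. A call has 1 to 8 rows; each row shifts and turns the commanded pose from where the row before left it, along the tool's axes as they then stand; what a row does not reach is not made up. Full scale, the value 1, is 40 mm for a shift and 5 degrees for a turn. A row lasts 1/8 s, in which the tool goes at most 62.5 mm and 10.7 degrees, less where a joint would pass 70% of its speed; a pose out of reach is approached as far as the arm can. A call with a number of a shift or a turn outside -1 to 1 is refused whole. A call with a gripper value outside its range is refused whole. OPENING is the opening, from 0 (shut) to 1 (fully open), set as the call begins (- or left out, the last holds). The fingers move at their own pace and stop on an object; FORCE is the grip in N (left out, the last holds). Time passes only in rows, so rows that do not move let the fingers close. It gives the time, the measured TCP pose, the force, the opening and the grip force at its end, in the units of the state.
- observe(): the state, without advancing time (a new reading comes with each control period).
- get_image(name): name is "scene" or "side" or "wrist"; returns a dict with "img" (480x640x3 uint8, blue, green, red), "range_z" (480x640 float32, m along the optical axis (not along the pixel's ray), 0 where there is no reading), "camera_matrix" (3x3 intrinsics, pixels), "dist_coeffs" ([k1, k2, p1, p2, k3] as OpenCV has them; the pictures are not rectified), "eye" and "rotation" of the camera in the world. Camera axes: x right, y down, z forward; pixel columns grow to the right and rows downward; lengths in m; the calibration is good to about 2 mm. A picture is of the moment at which its call begins.
- close_job(): hands the job in; it is judged then, once.
Trained networks look in the newest picture that a camera, given by its name, has taken for a name from the list of things; names that differ only in an ending like _2 or _b are one class to them, and where a whole thing is asked for, a point or a joint stands for the part that bears it (a point fixed in the world has none). Each returns a list of dicts, best first, with "conf" (0 to 1); they miss things now and then, are a little off and sometimes report something else, mostly with a low value. They report only what shows in the picture. A call takes as long as a camera call. They do not tell look-alikes from the thing itself.
- regions_of(camera, query): "mask" (480x640 bool, what is visible of it).
- landmark_of(camera, query): "point" ([x, y, z] in m, in world coordinates, good to about 4 mm: a listed point, or the origin of a listed thing).
The state is a dict: "time_s": time; "q": joint angles; "qvel": joint speeds; "joint_efforts": joint torques, N m; "position": TCP position; "tool_rot": TCP orientation; "ft_force": force on the tool from outside, world axes, zero at the start; "wrist_torque": the same for the moment, N m; "grip_width": finger opening in m; "gripper_force": force on a finger pad.
Only numpy, scipy, OpenCV 4.12 (cv2) and the standard library are available. Lean on these libraries where they do the work, as an engineer would, in place of code of your own. Each camera call takes 0.05 s, during which the arm holds its last target. There are 200 camera calls.

TASK

Take the hook tool from its rest, put its prong into the pull eye of the drying board that carries the deep box, and drag that board out to the front of its lane until the spring catch snaps in behind its front crosspiece. The lacquer is fresh: touch the boards with nothing but the hook, touch neither box nor tray with anything, keep the deep box upright in its place on the board, and leave the board with the flat tray where it is. Then lay the hook tool back on its rest across both saddles, prong to the same end as before and hanging down, and let go.

Things in the scene. Friction and masses are not known exactly. Their poses are not given: they have to be found in the camera images.
- rack: fixed plywood drying rack, 302 x 264 mm, two straight lanes side by side, open at its -x front (pulled-out boards come towards world +y, within 0.2 rad). Origin on the bench; x from -137 (front edge) to +165 mm (back wall, 75 high). Lanes 108 mm wide, centred at y = +60 (a) and -60 mm (b), floor 8 mm, side walls 36 mm above the bench; stops at front corners of each lane, inner face x = -125 mm
- catch_a (a joint): angle of lane a's spring catch, a 36 mm steel tongue in the lane's outer wall near the front: 0 = sprung into the lane, 0.27 to 0.4 = pushed aside. The front crosspiece of a board pulled forward pushes it aside (a few N); once that has passed, the tongue snaps back to about 0 behind it and the board cannot slide back
- catch_b (a joint): the same for lane b
- board_a: loose wooden drying board (200 to 330 g) in lane a, 150 mm long (x, along the rack's x), 84 wide, 18 thick, a 20 mm long, 104 mm wide crosspiece at each end. Origin: centre of underside; its front (-x) end has a steel pull eye. Starts with its origin at rack x = +55 to +75 mm; is at -50 against the front stops; the catch is behind its front crosspiece at -40 or less
- board_b: the same in lane b
- eye_a (a point): centre of board a's pull eye: a steel ring lying level, 28 mm inside diameter, of 6 mm bar, open from above, 26 mm in front of the board's front end, 28 mm above the lane's floor (36 mm above the bench)
- eye_b (a point): the same of board b
- deep_box: freshly lacquered black open box, 100 x 76 mm, 65 mm high (130 to 250 g), standing loose on the middle (within 12 mm) of one of the two boards; which one varies. Origin: centre of its underside, 26 mm above the bench
- flat_tray: freshly lacquered black tray, 100 x 76 mm and only 20 mm high, standing on the other board. Origin: centre of its underside
- hook: hook tool, 150 g: wooden handle 120 mm long (x), 20 wide (y), 26 high; an 8 mm steel bar leaves its +x end at mid-height and at x = 130 mm bends straight down as a prong. Origin: centre of the handle's underside, z up; balance point about 16 mm in front (+x). Starts lying level on its rest, underside 60 mm above the bench, prong past the rest's +x end, to world +x within 0.35 rad
- prong_tip (a point): lower end of the 8 mm thick prong: at hook x = 130 mm, 41 mm below the handle's underside
- rest: fixed wooden rest for the hook tool. Origin on the bench under its middle. Two saddles at x = -45 and +45 mm, 14 mm long, 44 wide, seats 60 mm above the bench, cheeks to 76 mm, 27 mm apart at the seat, 35 at the top. The handle lies along x on both, prong to +x. Between the saddles (76 mm) it is free at both sides; base 70 mm wide, 12 mm high
There are look-alikes about, which are no part of the job. Leave any orange look-alike of the board_a alone.

How it is judged:
By the outcome, as a careful person would: the job done as asked, in the order asked, and still so for the second after the job is handed in, with the robot touching nothing.
It also fails if it takes over 48 s, if anything falls off the work surface, if the arm or the gripper's body presses on something with over 40 N, if the wrist force passes 120 N, or if a joint passes its speed limit or range.

## Working session

There is one attempt and no reset: what is moved stays moved. The work goes in short steps, Python scripts to look and compute and a shell command to move; the robot and the scene stay as the last step left them, time stands still between calls to the robot, and variables do not carry over. Pictures are saved under pics/ and viewed, at most 10 in all, crops included, and the job is handed in when it is done.

```bash
mkdir -p pics; python3 - <<'E'
from rig import *
import cv2,numpy as np
s=observe();print(s['time_s'],s['position'],np.round(s['tool_rot'],3).tolist(),s['grip_width'])
ims=[]
for c in ["scene","side"]:
    d=get_image(c);ims.append(d);cv2.imwrite(f"pics/{c}0.png",d['img']);np.savez(f"pics/{c}0.npz",**d)
    print(c,np.round(d['eye'],3),np.round(d['rotation'],2).tolist())
    for q in ["rack","board_a","eye_a","deep_box","flat_tray","hook","prong_tip","rest","catch_a"]:
        for r in landmark_of(c,q):
            p=np.array(r['point']);pc=d['rotation'].T@(p-d['eye'])
            px=cv2.projectPoints(pc[None],np.zeros(3),np.zeros(3),d['camera_matrix'],d['dist_coeffs'])[0].ravel()
            print(q,round(r['conf'],2),np.round(p,3),px.round())
E
```

```text
0.0 [5.49657134e-01 7.37889409e-05 1.96024905e-01] [[-0.0, 1.0, -0.001], [1.0, 0.0, 0.0], [0.0, -0.001, -1.0]] 0.08524965944767166
scene [1.311 0.221 0.925] [[-0.22, 0.69, -0.69], [0.98, 0.17, -0.14], [0.02, -0.7, -0.71]]
rack 0.68 [ 0.56  -0.077  0.002] [238. 286.]
board_a 0.91 [ 0.276 -0.248  0.   ] [205. 185.]
board_a 0.66 [ 0.505 -0.138  0.01 ] [218. 259.]
board_a 0.64 [ 0.624 -0.144  0.005] [195. 303.]
eye_a 0.83 [ 0.498 -0.04   0.035] [264. 256.]
eye_a 0.71 [ 0.319 -0.339  0.025] [161. 182.]
eye_a 0.65 [ 0.615 -0.04   0.03 ] [247. 301.]
deep_box 0.97 [ 0.621 -0.155  0.029] [189. 293.]
flat_tray 0.81 [ 0.497 -0.137  0.028] [219. 250.]
hook 0.8 [0.498 0.36  0.062] [466. 282.]
hook 0.32 [ 0.618 -0.046  0.031] [244. 301.]
prong_tip 0.6 [0.622 0.385 0.018] [472. 350.]
rest 0.85 [ 0.504  0.354 -0.002] [457. 305.]Traceback (most recent call last):
  File "<stdin>", line 9, in <module>
ValueError: it knows: board, deep_box, eye, flat_tray, hook, prong_tip, rack, rest
```

View pics/scene0.png

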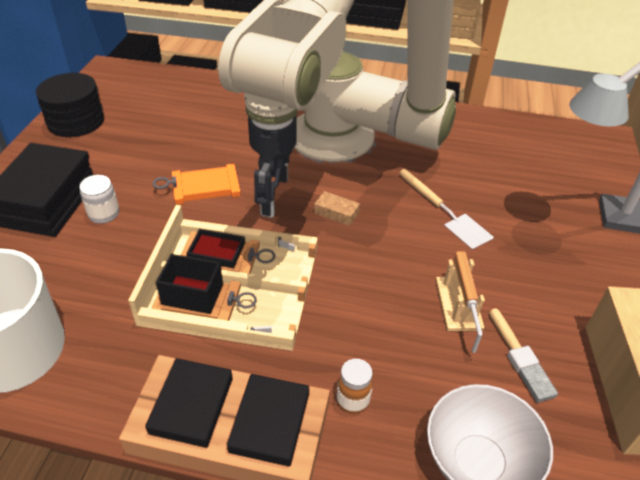

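The picture shows the rack at (238,286), with the deep box at (190,283) on the near board in the +x lane (lane a), whose eye is at (243,300). The flat tray is at (215,248), and its eye is at (264,256). The hook is on its rest at (466,280), with the prong tip at about (474,348).

Possible mix-ups:
- **Board:** the orange board at (205,183), with its ring at (163,184), and the tray board's eye at (264,256).
- **Hook:** the spatula at (430,195) and the brush at (522,355).

I choose the eye at (243,300) and the hook at (466,280).

```bash
cat > h.py <<'E'
from rig import *
import cv2,numpy as np
def cloud(d):
    v,u=np.mgrid[0:480,0:640]
    n=cv2.undistortPoints(np.stack([u.ravel(),v.ravel()],1).astype(np.float64)[:,None],d['camera_matrix'],d['dist_coeffs'])[:,0]
    z=d['range_z'].ravel()
    P=np.c_[n*z[:,None],z]@np.array(d['rotation']).T+d['eye']
    P[z==0]=np.nan
    return P.reshape(480,640,3)
def rectfit(p):
    r=cv2.minAreaRect((p[:,:2]*1000).astype(np.float32));return r
E
python3 - <<'E'
from h import *
crops=[]
for c in ["scene","side"]:
    d=get_image(c);cv2.imwrite(f"pics/{c}1.png",d['img']);P=cloud(d)
    print(c,np.round(d['eye'],3))
    for q in ["rack","board","eye","deep_box","hook","prong_tip","rest"]:
        if c=="side" :
            for r in landmark_of(c,q): print(' lm',q,round(r['conf'],2),np.round(r['point'],3))
        if q in("prong_tip",): continue
        for r in regions_of(c,q):
            if r['conf']<.5: continue
            m=cv2.erode(r['mask'].astype(np.uint8),np.ones((2,2)))>0
            p=P[m];p=p[~np.isnan(p[:,0])]
            lo,hi={"rack":(.03,.04),"hook":(.08,.092),"deep_box":(.084,.097),"eye":(.028,.048),"board":(.022,.03),"rest":(.068,.08)}[q]
            k=p[(p[:,2]>lo)&(p[:,2]<hi)]
            if len(k)<15: print(q,'few',len(k),np.nanmedian(p,0).round(3) if len(p) else'');continue
            cc,wh,a=rectfit(k)
            print(q,round(r['conf'],2),len(k),'mean',k.mean(0).round(4),'rect',np.round(cc,1),np.round(wh,1),round(a,1))
    if c=="scene": im=cv2.resize(d['img'][200:380,130:510],None,fx=2.1,fy=2.1,interpolation=3);cv2.imwrite("pics/crop1.png",im)
E
```

```text
scene [1.311 0.221 0.925]
rack 0.64 3131 mean [ 0.5789 -0.0805  0.0349] rect [559.3 -90. ] [270.6 299.9] 2.3
board 0.86 386 mean [ 0.4998 -0.1018  0.0258] rect [ 500.3 -135.5] [ 90.4 147.9] 3.8
board 0.86 60 mean [ 0.3007 -0.2901  0.0254] rect [ 296.2 -262.1] [ 66.3 190.7] 32.0
board 0.66 687 mean [ 0.6326 -0.1056  0.0253] rect [ 620.4 -140.7] [ 96.3 148.8] 3.0
eye 0.75 191 mean [ 0.6194 -0.0698  0.0358] rect [ 642.4 -114.1] [ 75.  174.2] 33.5
eye 0.7 41 mean [ 0.3141 -0.3162  0.0314] rect [ 316.  -327.9] [29.4 49.5] 17.4
eye 0.7 1422 mean [ 0.4962 -0.1405  0.0359] rect [ 500.7 -141. ] [100.2  80. ] 89.6
eye 0.63 189 mean [ 0.5005 -0.0662  0.0358] rect [ 501.8 -113. ] [ 86.1 190.7] 5.0
deep_box 0.65 584 mean [ 0.6247 -0.1474  0.0888] rect [ 621.  -149.1] [ 79.6 101.2] 0.7
hook 0.78 541 mean [0.5048 0.3553 0.0855] rect [502.7 355.7] [124.7  20.9] 14.2
rest 0.76 105 mean [0.5093 0.3588 0.0742] rect [505.5 357.1] [105.8  46.8] 13.8
side [ 0.276 -0.624  0.964]
 lm rack 0.78 [ 0.558 -0.077  0.001]
 lm rack 0.19 [0.497 0.351 0.061]
rack 0.69 3384 mean [ 0.5377 -0.1005  0.0358] rect [558.3 
[... 346 characters left out ...]
 0.037]
 lm eye 0.6 [ 0.558 -0.076 -0.001]
 lm eye 0.57 [ 0.495 -0.039  0.036]
eye 0.93 214 mean [ 0.3135 -0.3198  0.0322] rect [ 315.4 -328.1] [29.4 50.3] 35.4
eye 0.76 400 mean [ 0.495  -0.086   0.0349] rect [ 498.3 -116.7] [100.1 193.7] 2.2
eye 0.65 92 mean [ 0.6071 -0.117   0.0327] rect [ 606.  -131.4] [ 91.6 172.3] 12.0
 lm deep_box 0.59 [ 0.618 -0.149  0.025]
 lm hook 0.64 [0.497 0.351 0.061]
 lm hook 0.6 [0.625 0.384 0.02 ]
 lm hook 0.22 [ 0.616 -0.041  0.035]
hook 0.76 335 mean [0.4972 0.35   0.085 ] rect [516. 355.] [159.7  20.1] 13.3
 lm prong_tip 0.72 [0.624 0.386 0.021]
 lm rest 0.8 [0.504 0.361 0.002]
rest 0.74 31 mean [0.5061 0.3343 0.0727] rect [507.1 335.1] [102.3   7.1] 14.9
```

View pics/crop1.png

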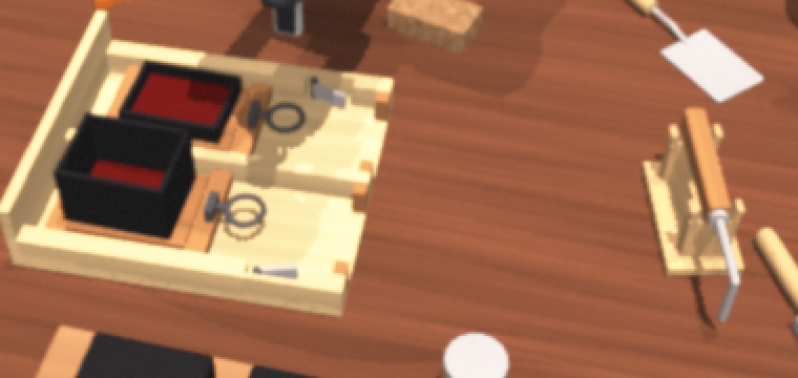

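View pics/side1.png

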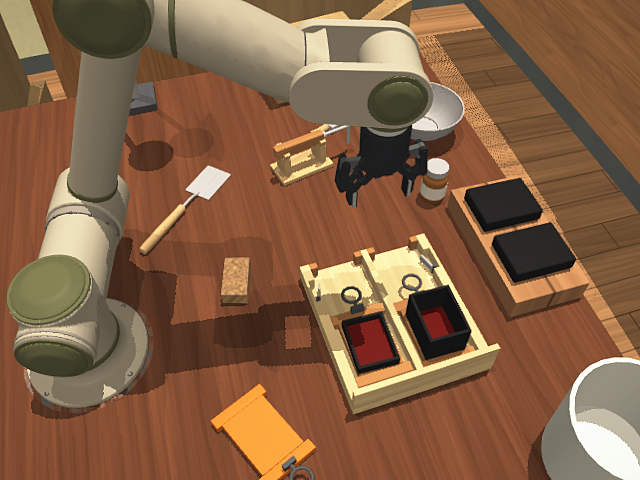

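The crop and the side view agree. The deep box stands in the +x lane (lane a), and its eye is about (0.617, -0.040, 0.036). The hook origin is about (0.500, 0.354) with a yaw of 14°, and the rack is turned 2.4°. I'm moving above the hook.

```bash
python3 -m pendant '[[[1,-0.1,0],[0,0,0]],[[1,-0.1,0],[0,0,0]],[[1,-0.1,0],[0,0,0]],[[1,-0.1,0],[0,0,0]],[[1,-0.1,0],[0,0,0]],[[1,-0.1,0],[0,0,0]],[[1,-0.1,0],[0,0,0]],[[1,-0.1,0],[0,0,0]]]' 1 
python3 -m pendant '[[[0.92,-0.1,0],[0,0,0]],[[0,0,0],[0,0,-1]],[[0,0,0],[0,0,-1]],[[0,0,0],[0,0,-1]],[[0,0,0],[0,0,-1]],[[0,0,0],[0,0,-1]],[[0,0,0],[0,0,-1]],[[0,0,0],[0,0,-1]]]'
python3 -m pendant '[[[0,0,0],[0,0,-1]],[[0,0,0],[0,0,-1]],[[0,0,0],[0,0,-1]],[[0,0,0],[0,0,-1]],[[0,0,0],[0,0,-1]],[[0,0,0],[0,0,-1]],[[0,0,0],[0,0,-1]]]'
python3 -m pendant '[[[0,0,0],[0,0,-1]],[[0,0,0],[0,0,-1]],[[0,0,0],[0,0,-1]],[[0,0,0],[0,0,-1]],[[0,0,0],[0,0,-1]],[[0,0,0],[0,0,-1]],[[0,0,0],[0,0,-0.8]],[[0,0,0],[0,0,0]]]'
python3 - <<'E'
from h import *
s=observe();print(s['position'],np.round(s['tool_rot'],3).tolist(),np.round(s['q'],1))
d=get_image("wrist");cv2.imwrite("pics/w1.png",d['img']);P=cloud(d)
for q in["hook","rest"]:
  for r in regions_of("wrist",q):
    p=P[r['mask']];k=p[(p[:,2]>.08)&(p[:,2]<.09)] if q=="hook" else p[(p[:,2]>.07)&(p[:,2]<.079)]
    if len(k)>20: print(q,r['conf'],len(k),[np.round(x,1) for x in rectfit(k)])
for r in landmark_of("wrist","hook")+landmark_of("wrist","prong_tip"):print(r)
E
```

```text
time_s: 2.5
position: [0.5178, 0.3213, 0.1966]
tool_rot: [[-0.0, 1.0, 0.0], [1.0, 0.0, -0.0], [-0.0, 0.0, -1.0]]
ft_force: [0.0, 0.7, 0.5]
grip_width: 0.0851
gripper_force: 0.0
time_s: 3.5
position: [0.514, 0.3568, 0.1966]
tool_rot: [[-0.576, 0.818, -0.0], [0.818, 0.576, -0.0], [0.0, -0.0, -1.0]]
ft_force: [-0.6, 0.4, -0.4]
grip_width: 0.0854
gripper_force: 0.0
time_s: 4.38
position: [0.514, 0.3568, 0.1966]
tool_rot: [[-0.941, 0.339, -0.0], [0.339, 0.941, -0.0], [0.0, -0.0, -1.0]]
ft_force: [-0.5, -0.3, -1.0]
grip_width: 0.0854
gripper_force: 0.0
time_s: 5.38
position: [0.514, 0.3568, 0.1966]
tool_rot: [[-0.97, -0.241, -0.0], [-0.241, 0.97, -0.0], [0.0, -0.0, -1.0]]
ft_force: [0.5, 0.8, -0.7]
grip_width: 0.0852
gripper_force: 0.0
[0.51396369 0.35680242 0.19657742] [[-0.97, -0.241, -0.0], [-0.241, 0.97, -0.0], [0.0, -0.0, -1.0]] [ 23.9  29.6  61.3  -0.   89.1 -80. ]
hook 0.6 3387 [array([502.8, 355.4]), array([124.8,  19.4]), np.float64(13.5)]
rest 0.85 582 [array([505.2, 355.7]), array([104.3,  47. ]), np.float64(13.8)]
{'point': [0.498, 0.3569, 0.0599], 'conf': 0.69}
```

The wrist view puts the handle midline 1.3 mm to +y of the tool at a yaw of about 13.7°. Next I descend, grip and lift straight up.

```bash
python3 -m pendant '[[[0,0.03,1],[0,0,0]],[[0,0,1],[0,0,0]],[[0,0,1],[0,0,0]],[[0,0,0.6],[0,0,0]],[[0,0,0],[0,0,0]]]' 1
python3 -m pendant '[[[0,0,0],[0,0,0]],[[0,0,0],[0,0,0]],[[0,0,0],[0,0,0]],[[0,0,0],[0,0,0]],[[0,0,0],[0,0,0]],[[0,0,0],[0,0,0]]]' 0 100
```

```text
time_s: 6.25
position: [0.5129, 0.3576, 0.0511]
tool_rot: [[-0.97, -0.242, -0.003], [-0.242, 0.97, -0.001], [0.004, -0.001, -1.0]]
ft_force: [-0.2, 0.0, 0.6]
grip_width: 0.0855
gripper_force: 0.0
time_s: 7.0
position: [0.5137, 0.358, 0.0526]
tool_rot: [[-0.97, -0.242, -0.0], [-0.242, 0.97, -0.0], [0.0, -0.0, -1.0]]
ft_force: [0.1, 0.1, 0.5]
grip_width: -0.0001
gripper_force: 0.0
```

The fingers shut on nothing, so I need to look.

```bash
python3 - <<'E'
from h import *
a=get_image("wrist")['img']
d=get_image("side");b=d['img']
cv2.imwrite("pics/m2.png",np.hstack([cv2.resize(a,(400,300)),cv2.resize(b[60:240,240:480],(400,300))]))
E
```

```text
(no output)
```

View pics/m2.png

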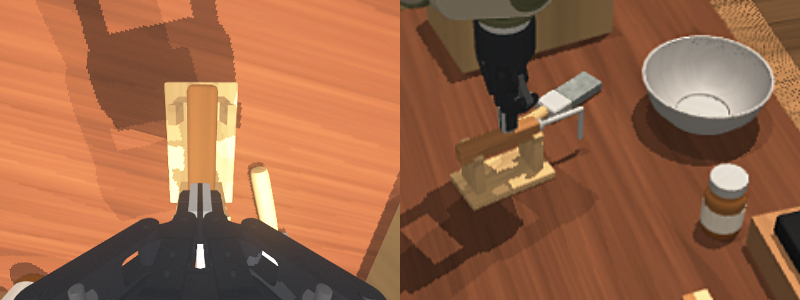

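The wrist view shows shut fingers ending at (200,185), in line with the handle. The side view shows the hook still lying on its rest, with the prong at (580,125). I'll measure where the hook and the fingertips really are.

```bash
python3 - <<'E'
from h import *
s=observe();print(s['position'],s['grip_width'],s['gripper_force'],np.round(s['q'],2))
for c in["scene","side","wrist"]:
  d=get_image(c);P=cloud(d)
  if c=="scene": cv2.imwrite("pics/s3.png",cv2.resize(d['img'][190:370,400:560],None,fx=3.3,fy=3.3,interpolation=3))
  for r in landmark_of(c,"hook")+landmark_of(c,"prong_tip"):print(c,r['conf'],np.round(r['point'],3))
  for r in regions_of(c,"hook"):
    p=P[r['mask']];p=p[p[:,2]>.03]; t=p[:,2]
    k=p[t>.06]
    # in expected hook frame
    a=np.radians(13.8);e=np.array([np.cos(a),np.sin(a)]);n=np.array([-e[1],e[0]])
    u=(k[:,:2]-[.500,.3545])@e*1000;v=(k[:,:2]-[.500,.3545])@n*1000
    for lo in range(-80,150,20):
      m=(u>=lo)&(u<lo+20)
      if m.sum()>8:print(c,round(r['conf'],2),lo,m.sum(),'z',np.percentile(k[m,2],[5,50,95]).round(3),'v',np.percentile(v[m],[5,95]).round(1))
E
```

```text
[0.51371158 0.35795273 0.05262771] 0.0001661138577639196 0.0 [ 24.05  36.61  73.32   0.    70.07 -79.95]
scene 0.86 [0.499 0.359 0.06 ]
scene 0.59 [0.629 0.384 0.02 ]
scene 0.91 -60 19 z [0.085 0.086 0.089] v [-1.6  5.9]
scene 0.91 -40 13 z [0.065 0.071 0.077] v [-9.8 -7.8]
scene 0.91 -20 38 z [0.065 0.077 0.085] v [-9.6 -6.8]
scene 0.91 0 40 z [0.065 0.075 0.085] v [-9.9 -7.3]
scene 0.91 20 117 z [0.067 0.085 0.088] v [-9.5  8.5]
scene 0.91 40 151 z [0.069 0.085 0.088] v [-9.2  9.9]
scene 0.91 60 74 z [0.069 0.077 0.082] v [-6.3  7.9]
scene 0.91 80 37 z [0.073 0.076 0.08 ] v [-2.3  3.1]
scene 0.91 100 38 z [0.072 0.075 0.079] v [-2.   3.8]
scene 0.91 120 48 z [0.062 0.074 0.079] v [-2.6  4.1]
side 0.61 [0.499 0.352 0.06 ]
side 0.75 [0.622 0.386 0.019]
side 0.64 -80 33 z [0.066 0.077 0.087] v [-9.6  5.4]
side 0.64 -60 107 z [0.065 0.082 0.088] v [-10.5   5.4]
side 0.64 -40 107 z [0.068 0.083 0.089] v [-10.8   6.3]
side 0.64 -20 117 z [0.065 0.082 0.088] v [-10.9   8.3]
side 0.64 0 78 z [0.066 0.078 0.088] v [-11.6  -2.4]
side 0.64 20 89 z [0.065 0.079 0.088] v [-11.2   2.6]
side 0.64 40 92 z [0.068 0.083 0.088] v [-11.7   7.8]
side 0.64 60 31 z [0.072 0.077 0.082] v [-6.9  3.4]
side 0.64 80 28 z [0.072 0.076 0.078] v [-4.   2.8]
side 0.64 100 28 z [0.07  0.076 0.079] v [-4.8  3.7]
side 0.64 120 20 z [0.063 0.072 0.078] v [-4.4  2.6]
wrist 0.93 [0.5   0.354 0.059]
wrist 0.72 -80 94 z [0.062 0.074 0.082] v [-5.9  6. ]
wrist 0.72 -60 2465 z [0.083 0.084 0.086] v [-8.6  8.8]
wrist 0.72 -40 2213 z [0.083 0.084 0.086] v [-8.9  8.9]
wrist 0.72 -20 1939 z [0.083 0.085 0.086] v [-8.7  8.9]
wrist 0.72 0 751 z [0.083 0.084 0.085] v [-9.4  9.1]
wrist 0.72 60 182 z [0.074 0.075 0.08 ] v [-3.3  1.5]
wrist 0.72 80 283 z [0.073 0.075 0.076] v [-3.9  2.7]
```

View pics/s3.png

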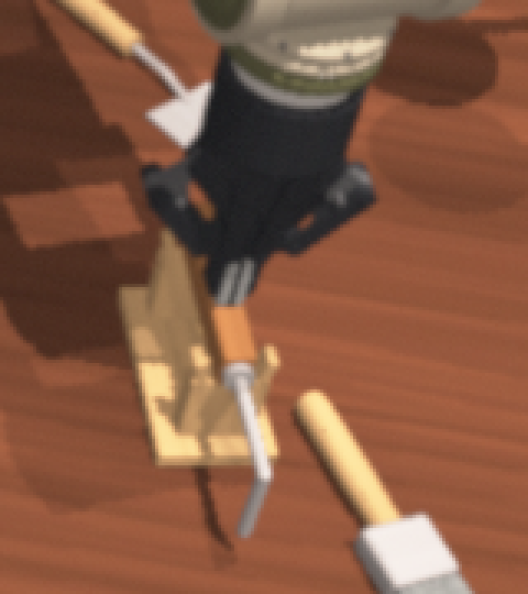

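The crop shows the fingertips ending at the top of the handle, at about (235,300). I'll check the depth of the fingers there.

```bash
python3 - <<'E'
from h import *
s=observe();print(s['time_s'],s['position'],s['grip_width'],np.round(s['ft_force'],2))
for c in["scene","side"]:
  d=get_image(c);P=cloud(d)
  m=np.linalg.norm(P[...,:2]-[.5137,.358],axis=2)<.09
  g=cv2.cvtColor(d['img'],cv2.COLOR_BGR2HSV); dark=(g[...,2]<200)&(g[...,1]<60)
  p=P[m&dark&(P[...,2]>.05)]
  R=np.array(s['tool_rot']);q=(p-s['position'])@R*1000
  for lo in range(-120,10,10):
    k=q[(q[:,2]>=lo)&(q[:,2]<lo+10)]
    if len(k)>4: print(c,lo,len(k),'x',np.percentile(k[:,0],[5,95]).round(),'y',np.percentile(k[:,1],[5,95]).round())
E
```

```text
7.7 [0.51369184 0.35795318 0.05264565] -0.0004942740520622321 [-0.32 -0.4   0.45]
scene -120 183 x [-18.  -2.] y [-50.  50.]
scene -110 175 x [-17.   3.] y [-42.  41.]
scene -100 143 x [-14.   8.] y [-35.  35.]
scene -90 161 x [-14.   6.] y [-27.  28.]
scene -80 52 x [-14.  -5.] y [-15.   8.]
scene -70 56 x [-12.  -3.] y [-14.  10.]
scene -60 51 x [-12.  -4.] y [-13.  11.]
scene -50 39 x [-12.  -5.] y [-9. 10.]
scene -30 51 x [-82. -48.] y [-7.  8.]
scene -20 8 x [-59. -48.] y [-4.  8.]
side -120 83 x [-2. 19.] y [-58.  43.]
side -110 93 x [-3. 19.] y [-48.  41.]
side -100 38 x [-2. 15.] y [-39.  10.]
side -90 53 x [-3. 14.] y [-32.  15.]
side -80 14 x [-7. 14.] y [-10.   6.]
side -70 30 x [ 0. 12.] y [-14.   4.]
side -60 31 x [-1. 13.] y [-15.   3.]
side -50 26 x [ 1. 12.] y [-13.   4.]
side -40 5 x [ 6. 10.] y [-6. -0.]
side -30 32 x [-87. -45.] y [-7.  5.]
side -20 8 x [-81. -50.] y [-5.  3.]
```

```bash
ls pics; python3 - <<'E'
from h import *
d=dict(np.load("pics/scene0.npz"));P=cloud(d)
pos=np.array([.5497,0,.196])
m=np.linalg.norm(P[...,:2]-pos[:2],axis=2)<.1
p=P[m&(P[...,2]>.1)]
q=(p-pos)*1000
for lo in range(-60,140,10):
    k=q[(q[:,2]>=lo)&(q[:,2]<lo+10)]
    if len(k)>2: print(lo,len(k),'wx',np.percentile(k[:,0],[2,98]).round(),'wy',np.percentile(k[:,1],[2,98]).round())
E
```

```text
crop1.png
m2.png
s3.png
scene0.npz
scene0.png
scene1.png
side1.png
w1.png
40 14 wx [-45.  50.] wy [-8. 10.]
50 78 wx [-46.  56.] wy [-10.  12.]
60 91 wx [-47.  58.] wy [-10.  12.]
70 82 wx [-46.  58.] wy [-6. 12.]
80 29 wx [-49.  51.] wy [ 6. 13.]
90 93 wx [-64.  75.] wy [-10.  14.]
100 155 wx [-33.  76.] wy [-10.  17.]
110 143 wx [-37.  73.] wy [-11.  18.]
120 170 wx [-18.  73.] wy [-14.  19.]
130 209 wx [-9. 71.] wy [-18.  20.]
```

The reported TCP lies about 35 mm below the real fingertips; the start picture shows the same gap. The fingers closed in the air just above the handle. I'll raise the tool clear and measure this offset properly.

```bash
python3 -m pendant '[[[0,0,-1],[0,0,0]],[[0,0,-1],[0,0,0]],[[0,0,0],[0,0,0]],[[0,0,0],[0,0,0]]]' 0 | head -2
cat > tip.py <<'E'
from h import *
s=observe();R=np.array(s['tool_rot'])
for c in["scene","side"]:
  d=get_image(c);P=cloud(d)
  q=(P-s['position'])@R*1000
  k=q[(abs(q[...,0])<20)&(abs(q[...,1])<60)&(q[...,2]<8)&(P[...,2]>.09)]
  z=np.sort(k[:,2]);print(c,'lowest',z[-25::4].round(1), 'near',[ (lo,k[(k[:,2]>lo)&(k[:,2]<lo+8)][:,:2].mean(0).round(1).tolist()) for lo in(-45,-55,-65) if ((k[:,2]>lo)&(k[:,2]<lo+8)).sum()>3])
E
python3 tip.py
```

```text
time_s: 8.3
position: [0.5133, 0.3578, 0.1319]
scene lowest [-41.9 -41.2 -40.7 -40.2 -38.9 -37.9 -33.2] near [(-45, [-8.8, -0.4]), (-55, [-6.6, -2.6]), (-65, [-6.5, -4.0])]
side lowest [-45.2 -44.7 -42.5 -40.8 -39.7 -35.9 -33.6] near [(-45, [8.3, -5.8]), (-55, [6.4, -7.5]), (-65, [5.4, -7.3])]
```

```bash
python3 -m pendant '[[[0,0,0],[0,0,0]],[[0,0,0],[0,0,0]],[[0,0,0],[0,0,0]],[[0,0,0],[0,0,0]]]' 1 | tail -2; python3 tip.py
```

```text
grip_width: 0.072
gripper_force: 0.0
scene lowest [-49.5 -48.4 -47.6 -46.7 -45.8 -44.8 -42.7] near [(-45, [0.7, 23.8]), (-55, [-5.6, 3.6]), (-65, [-5.1, 2.9])]
side lowest [-50.5 -49.9 -49.2 -48.2 -47.3 -46.7 -44.1] near [(-55, [4.1, 3.9]), (-65, [4.0, -3.2])]
```

Closed, the tips end about 34 mm short of the reported TCP, and open they end about 45 mm short, which fits the 13 mm swing. True tip z is therefore the reported z plus 34 mm, so I'm descending to a reported z of 0.020.

```bash
python3 -m pendant '[[[0,0,1],[0,0,0]],[[0,0,0.9],[0,0,0]],[[0,0,0.5],[0,0,0]],[[0,0,0.4],[0,0,0]],[[0,0,0],[0,0,0]]]' 1
python3 -m pendant '[[[0,0,0],[0,0,0]],[[0,0,0],[0,0,0]],[[0,0,0],[0,0,0]],[[0,0,0],[0,0,0]],[[0,0,0],[0,0,0]],[[0,0,0],[0,0,0]]]' 0 100
```

```text
time_s: 9.62
position: [0.5133, 0.3578, 0.0198]
tool_rot: [[-0.97, -0.242, -0.002], [-0.242, 0.97, -0.001], [0.002, -0.0, -1.0]]
ft_force: [-0.1, 0.3, 0.5]
grip_width: 0.0856
gripper_force: 0.0
time_s: 10.38
position: [0.514, 0.3581, 0.0213]
tool_rot: [[-0.97, -0.242, 0.001], [-0.242, 0.97, 0.0], [-0.001, 0.0, -1.0]]
ft_force: [-0.2, -0.6, 5.6]
grip_width: 0.0192
gripper_force: 98.2
```

Gripped at a width of 19.2 mm, true to the handle. I'm lifting and turning the hook to line up with the lane.

```bash
python3 -m pendant '[[[0,0,-0.4],[0,0,0]],[[0,0,-0.5],[0,0,0]],[[0,0,-0.8],[0,0,0.5]],[[0,0,-0.3],[0,0,1]],[[0,0,0],[0,0,1]],[[0,0,0],[0,0,1]],[[0,0,0],[0,0,1]],[[0,0,0],[0,0,1]]]' | tail -3
python3 -m pendant '[[[0,0,0],[0,0,1]],[[0,0,0],[0,0,1]],[[0,0,0],[0,0,1]],[[0,0,0],[0,0,1]],[[0,0,0],[0,0,1]],[[0,0,0],[0,0,1]],[[0,0,0],[0,0,1]],[[0,0,0],[0,0,1]]]' | tail -3
python3 -m pendant '[[[0,0,0],[0,0,1]],[[0,0,0],[0,0,1]],[[0,0,0],[0,0,1]],[[0,0,0],[0,0,1]],[[0,0,0],[0,0,1]],[[0,0,0],[0,0,1]],[[0,0,0],[0,0,0.8]],[[0,0,0],[0,0,0]]]'
cat > hk.py <<'E'
from h import *
s=observe();R=np.array(s['tool_rot']);print(s['time_s'],np.round(s['position'],4),np.round(R,3).tolist())
for c in["scene","side"]:
  d=get_image(c);P=cloud(d)
  for r in landmark_of(c,"prong_tip"):
    if r['conf']>.4:print(c,'tip',round(r['conf'],2),np.round(r['point'],4),'tool',((np.array(r['point'])-s['position'])@R*1000).round(1))
  for r in landmark_of(c,"eye"):
    if r['conf']>.4:print(c,'eye',round(r['conf'],2),np.round(r['point'],4))
  for r in regions_of(c,"hook"):
    p=P[r['mask']];q=(p-s['position'])@R*1000;m=(abs(q[:,1])<25)&(abs(q[:,0])<150)&(q[:,2]<30)&(q[:,2]>-80)
    q=q[m]
    for lo in range(-150,90,20):
      k=q[(q[:,0]>=lo)&(q[:,0]<lo+20)]
      if len(k)>8:print(c,lo,len(k),'z',np.percentile(k[:,2],[5,50,97]).round(1),'y',np.percentile(k[:,1],[5,50,95]).round(1))
E
python3 hk.py
```

```text
ft_force: [0.1, -0.6, -1.8]
grip_width: 0.0186
gripper_force: 97.6
ft_force: [0.2, 0.7, -1.6]
grip_width: 0.0184
gripper_force: 97.6
time_s: 13.38
position: [0.5136, 0.3579, 0.1011]
tool_rot: [[-0.044, 0.999, 0.0], [0.999, 0.044, 0.0], [0.0, 0.0, -1.0]]
ft_force: [-0.1, -1.4, -1.0]
grip_width: 0.0185
gripper_force: 97.6
13.375 [0.5136 0.3579 0.1011] [[-0.044, 0.999, 0.0], [0.999, 0.044, 0.0], [0.0, 0.0, -1.0]]
scene tip 0.9 [0.5188 0.2421 0.0986] tool [-116.     0.     2.5]
scene eye 0.89 [ 0.3223 -0.3412  0.027 ]
scene eye 0.79 [ 0.4947 -0.039   0.0331]
scene eye 0.6 [ 0.6189 -0.0426  0.0301]
scene -130 94 z [-54.9 -29.5  -3.1] y [-0.3  2.5  4.5]
scene -110 50 z [-56.8 -54.  -48.7] y [-1.9  1.1  4.3]
scene -90 48 z [-57.3 -54.4 -49.6] y [-2.2  2.   4.9]
scene -70 58 z [-58.  -54.4 -49.7] y [-3.7  1.5  5.5]
scene -50 167 z [-65.9 -59.6 -43.7] y [-6.5  7.2 11.3]
scene -30 179 z [-66.2 -61.5 -41.6] y [-6.4  8.  11.1]
scene 10 73 z [-64.5 -50.8 -40.9] y [ 5.9  9.2 11.6]
scene 30 193 z [-66.8 -61.6 -41.6] y [-6.4  8.  11.7]
scene 50 193 z [-66.5 -61.  -41.3] y [-6.1  7.9 11.5]
scene 70 54 z [-66.4 -60.5 -43.4] y [-7.2  7.3 10.3]
side tip 0.97 [0.5162 0.2429 0.0985] tool [-115.    -2.5    2.6]
side tip 0.45 [ 0.5561 -0.079  -0.0012] tool [-438.4   23.   102.3]
side eye 0.9 [ 0.6196 -0.0423  0.0374]
side eye 0.82 [ 0.3217 -0.3419  0.03  ]
side eye 0.56 [ 0.4964 -0.0387  0.037 ]
side -130 66 z [-55.2 -39.   -5. ] y [-5.2 -2.2  0.9]
side -110 30 z [-57.3 -54.6 -50.3] y [-5.3 -2.6  1.7]
side -90 26 z [-57.5 -54.1 -51.2] y [-5.2 -2.8  1.4]
side -70 43 z [-60.4 -54.2 -49.8] y [-7.4 -1.9  5.1]
side -50 112 z [-66.1 -60.9 -42.1] y [-11.2  -4.8   7.4]
side -30 76 z [-67.  -64.2 -43.6] y [-11.8  -5.9   5.8]
side -10 44 z [-67.5 -64.6 -62.1] y [-7.3 -0.4  6.6]
side 10 30 z [-67.7 -64.7 -62.1] y [-4.6  2.1  6.7]
```

The hook sits level in the grip, with the tip at tool (-116, 0, +2) mm. Next I move the prong over eye a, still high.

```bash
python3 -m pendant '[[[-0.9,0.27,0],[0,0,0]],[[-0.9,0.27,0],[0,0,0]],[[-0.9,0.27,0],[0,0,0]],[[-0.9,0.27,0],[0,0,0]],[[-0.9,0.27,0],[0,0,0]],[[-0.9,0.27,0],[0,0,0]],[[-0.9,0.27,0],[0,0,0]],[[-0.88,0.27,0],[0,0,0]]]' | head -2
python3 -m pendant '[[[0,0,0.7],[0,0,0]],[[0,0,0],[0,0,0]],[[0,0,0],[0,0,0]]]'
cat > eye.py <<'E'
from h import *
from scipy.optimize import least_squares
s=observe();R=np.array(s['tool_rot']);print(s['time_s'],np.round(s['position'],4))
for c in["scene","side"]:
  d=get_image(c);P=cloud(d);cv2.imwrite(f"pics/e_{c}_{s['time_s']:.1f}.png",d['img'])
  for n in("prong_tip","eye"):
    for r in landmark_of(c,n):
      if r['conf']>.4 and r['point'][0]>.57:print(c,n,round(r['conf'],2),np.round(r['point'],4))
  hsv=cv2.cvtColor(d['img'],cv2.COLOR_BGR2HSV)
  m=(np.linalg.norm(P[...,:2]-[.618,-.040],axis=2)<.024)&(P[...,2]>.0325)&(P[...,2]<.044)
  k=P[m][:,:2]*1000
  if len(k)>15:
    f=least_squares(lambda v:np.hypot(*(k-v).T)-17,[618,-40],loss='soft_l1');print(c,'ring',len(k),f.x.round(1),'res',np.abs(f.fun).mean().round(2))
E
python3 eye.py
```

```text
time_s: 14.78
position: [0.6129, 0.0735, 0.1007]
time_s: 15.15
position: [0.6128, 0.0752, 0.0735]
tool_rot: [[-0.044, 0.999, 0.001], [0.999, 0.044, -0.0], [-0.0, 0.001, -1.0]]
ft_force: [-0.0, -0.3, -1.3]
grip_width: 0.0188
gripper_force: 97.9
15.15 [0.6128 0.0752 0.0735]
scene prong_tip 0.74 [ 0.6184 -0.0387  0.0704]
scene eye 0.97 [ 0.6165 -0.0447  0.0318]
scene ring 159 [617.9 -41. ] res 1.56
side prong_tip 0.75 [ 0.6151 -0.0437  0.0742]
side eye 0.58 [ 0.6184 -0.0423  0.0336]
side ring 166 [615.3 -43. ] res 1.71
```

```bash
python3 -m pendant '[[[-0.04,-0.02,0.4],[0,0,0]],[[0,0,0.4],[0,0,0]],[[0,0,0.22],[0,0,0]],[[0,0,0.2],[0,0,0]],[[0,0,0],[0,0,0]]]'
python3 eye.py
python3 - <<'E'
import cv2,glob
f=sorted(glob.glob('pics/e_*'));print(f)
a=cv2.imread([x for x in f if 'scene' in x][-1])[230:360,130:360];b=cv2.imread([x for x in f if 'side' in x][-1])[220:420,290:510]
import numpy as np
cv2.imwrite('pics/m4.png',np.hstack([cv2.resize(a,(400,300)),cv2.resize(b,(400,300))]))
E
```

```text
time_s: 16.08
position: [0.6116, 0.0732, 0.0232]
tool_rot: [[-0.044, 0.999, -0.001], [0.999, 0.044, 0.0], [0.0, -0.001, -1.0]]
ft_force: [-0.2, 0.4, -1.1]
grip_width: 0.0187
gripper_force: 97.9
16.075 [0.6116 0.0732 0.0232]
scene prong_tip 0.89 [ 0.6162 -0.0423  0.0186]
scene eye 0.69 [ 0.619  -0.0453  0.0309]
scene ring 163 [618.  -40.9] res 2.74
side prong_tip 0.76 [ 0.6147 -0.0426  0.0252]
side eye 0.92 [ 0.6174 -0.0413  0.0366]
side ring 164 [615.5 -42.9] res 2.88
['pics/e_scene_15.2.png', 'pics/e_scene_16.1.png', 'pics/e_side_15.2.png', 'pics/e_side_16.1.png']
```

View pics/m4.png

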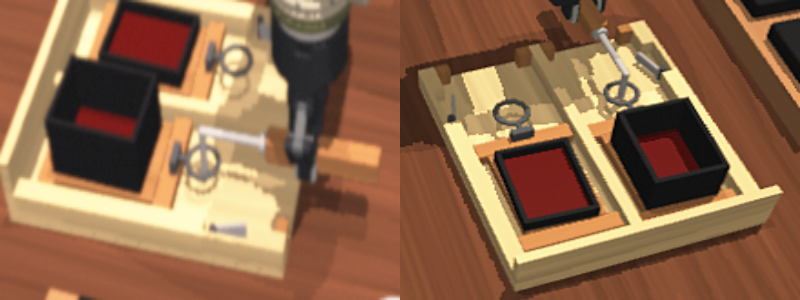

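The left view shows the prong inside ring a at (203,160), and the right view shows it inside at (622,95). I'm pulling gently along the lane.

```bash
python3 -m pendant '[[[0.08,0,0],[0,0,0]],[[0.1,0,0],[0,0,0]],[[0.1,0,0],[0,0,0]],[[0.1,0,0],[0,0,0]],[[0.14,0,0],[0,0,0]],[[0.18,0,0],[0,0,0]],[[0.2,0,0],[0,0,0]],[[0.2,0,0],[0,0,0]]]'
python3 -m pendant '[[[0.2,0,0],[0,0,0]],[[0.2,0,0],[0,0,0]],[[0.2,0,0],[0,0,0]],[[0.2,0,0],[0,0,0]],[[0.2,0,0],[0,0,0]],[[0.15,0,0],[0,0,0]],[[0.1,0,0],[0,0,0]],[[0.05,0,0],[0,0,0]]]'
python3 eye.py|grep -v ring;python3 - <<'E'
from h import *
for c in("scene","side"):
  for n in("board","deep_box","flat_tray"):
    for r in landmark_of(c,n): print(c,n,round(r['conf'],2),np.round(r['point'],3))
E
```

```text
time_s: 17.38
position: [0.6098, 0.1178, 0.0238]
tool_rot: [[-0.044, 0.999, -0.0], [0.999, 0.044, -0.0], [-0.0, -0.0, -1.0]]
ft_force: [0.3, -2.0, -2.1]
grip_width: 0.019
gripper_force: 97.9
time_s: 18.38
position: [0.6076, 0.1693, 0.0238]
tool_rot: [[-0.044, 0.999, -0.0], [0.999, 0.044, 0.0], [0.0, -0.0, -1.0]]
ft_force: [-1.9, -2.5, -2.2]
grip_width: 0.0182
gripper_force: 97.8
18.375 [0.6076 0.1693 0.0238]
scene prong_tip 0.81 [0.6075 0.0547 0.0217]
scene eye 0.77 [0.6141 0.041  0.0308]
side eye 0.75 [0.6133 0.0455 0.0379]
scene board 0.96 [ 0.279 -0.248  0.001]
scene board 0.92 [ 0.618 -0.057  0.005]
scene board 0.76 [ 0.506 -0.139  0.008]
scene deep_box 0.8 [ 0.616 -0.06   0.028]
scene deep_box 0.62 [0.606 0.187 0.063]
scene flat_tray 0.59 [ 0.492 -0.138  0.03 ]
side board 0.83 [ 0.276 -0.25   0.001]
side board 0.58 [0.607 0.183 0.064]
side deep_box 0.62 [ 0.617 -0.065  0.024]
side flat_tray 0.7 [ 0.494 -0.145  0.026]
```

```bash
python3 -m pendant '[[[0.06,0,0],[0,0,0]],[[0.1,0,0],[0,0,0]],[[0.1,0,0],[0,0,0]],[[0.1,0,0],[0,0,0]],[[0.1,0,0],[0,0,0]],[[0.1,0,0],[0,0,0]],[[0.08,0,0],[0,0,0]],[[0.04,0,0],[0,0,0]]]'
python3 eye.py|grep -v ring
```

```text
time_s: 19.98
position: [0.6065, 0.1966, 0.0239]
tool_rot: [[-0.044, 0.999, 0.0], [0.999, 0.044, 0.0], [0.0, 0.0, -1.0]]
ft_force: [0.1, -1.4, -2.0]
grip_width: 0.0183
gripper_force: 97.8
19.975 [0.6065 0.1966 0.0239]
scene prong_tip 0.8 [0.6109 0.0821 0.0179]
scene eye 0.82 [0.6121 0.0733 0.0313]
side prong_tip 0.81 [0.6091 0.0824 0.0237]
```

```bash
python3 -m pendant '[[[0.05,0,0],[0,0,0]],[[0.05,0,0],[0,0,0]],[[0.04,0,0],[0,0,0]],[[0,0,0],[0,0,0]]]'
python3 eye.py|grep -v ring
python3 - <<'E'
import cv2,glob,os,numpy as np
f=sorted(glob.glob('pics/e_*'),key=os.path.getmtime)[-2:]
a=cv2.imread(f[0])[210:360,130:360];b=cv2.imread(f[1])[200:420,280:510]
cv2.imwrite('pics/m5.png',np.hstack([cv2.resize(a,(400,300),interpolation=3),cv2.resize(b,(400,300),interpolation=3)]))
E
```

```text
time_s: 20.78
position: [0.606, 0.1994, 0.0231]
tool_rot: [[-0.043, 0.999, -0.002], [0.999, 0.043, -0.004], [-0.004, -0.002, -1.0]]
ft_force: [-0.3, -12.2, -3.9]
grip_width: 0.0182
gripper_force: 97.8
20.775 [0.606  0.1994 0.0231]
scene prong_tip 0.7 [0.6098 0.0847 0.0207]
scene eye 0.67 [0.6119 0.0748 0.0292]
side prong_tip 0.92 [0.6098 0.0851 0.0238]
```

View pics/m5.png

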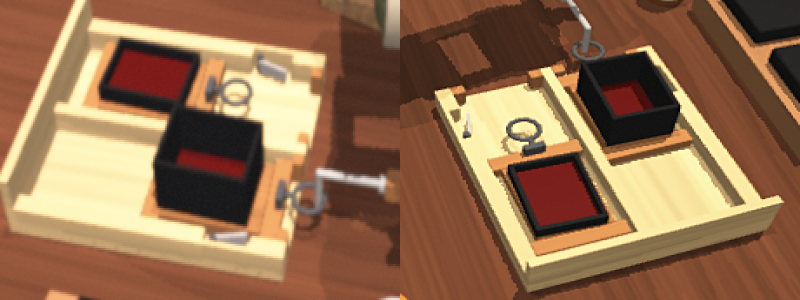

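The board is against the front stops: the force has risen to 12 N and the eye is at y = 0.075. The box is upright, and tongue a shows at (230,238) in the left view. I'll centre the prong in the ring, then look closely at the tongue before leaving.

```bash
python3 -m pendant '[[[-0.12,0,0],[0,0,0]],[[-0.16,0,0],[0,0,0]],[[-0.04,0,0],[0,0,0]],[[0,0,0],[0,0,0]]]'
python3 eye.py|grep -v ring
python3 - <<'E'
from h import *
d=get_image("scene");P=cloud(d)
# rack frame
e=np.array([.042,-.999]);n=np.array([.999,.042]);o=np.array([.558,-.0775])
u=(P[...,:2]-o)@e*1000;v=(P[...,:2]-o)@n*1000;z=P[...,2]
h=cv2.cvtColor(d['img'],cv2.COLOR_BGR2HSV)
for nm,s in(("a",1),("b",-1)):
  m=(h[...,1]<55)&(s*v>85)&(s*v<125)&(u>-120)&(u<-40)&(z>.012)&(z<.05)
  for lo in range(-120,-40,6):
    k=m&(u>=lo)&(u<lo+6)
    if k.sum()>2:print(nm,lo,k.sum(),'y',np.percentile(s*v[k],[5,50,95]).round(1),'z',np.median(z[k]).round(3))
a=d['img'][255:350,190:310];cv2.imwrite('pics/m6.png',cv2.resize(a,None,fx=6,fy=6,interpolation=3))
E
```

```text
time_s: 21.58
position: [0.6068, 0.1891, 0.0239]
tool_rot: [[-0.043, 0.999, 0.0], [0.999, 0.043, 0.0], [0.0, 0.0, -1.0]]
ft_force: [-0.1, -1.0, -1.4]
grip_width: 0.0189
gripper_force: 98.1
21.575 [0.6068 0.1891 0.0239]
scene prong_tip 0.93 [0.6109 0.0762 0.019 ]
scene eye 0.61 [0.614  0.0742 0.0283]
side prong_tip 0.79 [0.6099 0.0754 0.0213]
side eye 0.73 [0.6106 0.0759 0.0372]
a -96 21 y [ 85.4 107.3 111.5] z 0.031
a -90 37 y [ 96.5 100.6 112.7] z 0.032
a -84 38 y [ 95.7  99.  112.8] z 0.031
a -78 33 y [ 95.3  99.2 116. ] z 0.033
a -72 30 y [ 95.6  97.3 116.2] z 0.034
a -66 32 y [ 94.5  97.8 120.4] z 0.034
a -60 25 y [ 95.7  96.9 119.6] z 0.04
a -54 23 y [94.7 96.  98.6] z 0.042
a -48 25 y [ 94.1  96.5 124. ] z 0.037
a -42 11 y [ 94.7  96.2 123.9] z 0.035
b -96 5 y [104.1 106.9 109.3] z 0.023
b -90 15 y [105.9 108.9 110.9] z 0.024
b -84 19 y [106.3 108.4 111.2] z 0.025
b -78 13 y [108.7 110.9 112. ] z 0.025
b -72 18 y [109.9 112.1 117.2] z 0.023
b -66 20 y [111.3 114.5 117.8] z 0.025
b -60 18 y [113.5 117.2 120.7] z 0.028
```

View pics/m6.png

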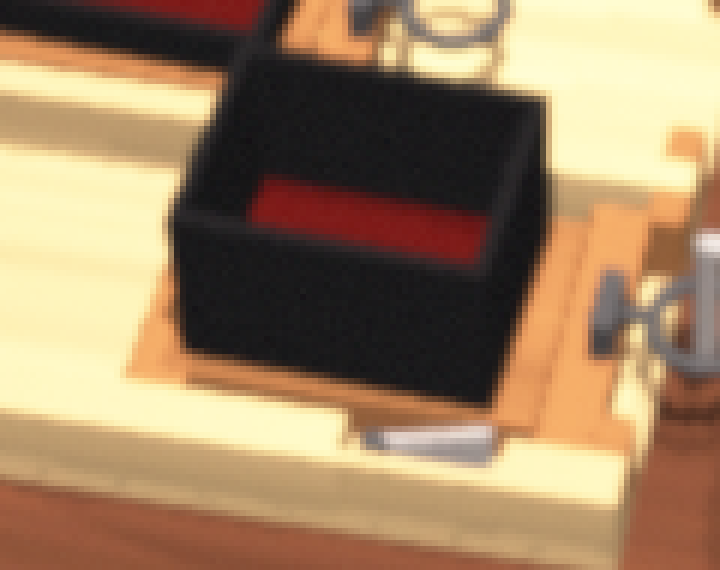

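The tongue's free end at (495,440) lies in the lane right behind the crosspiece. Its profile matches the untouched tongue b (about 107 mm at the tip, 120 mm at the pivot), so the catch is in. Now I lift out and go back to the rest.

```bash
python3 -m pendant '[[[0,0,-0.4],[0,0,0]],[[0,0,-0.5],[0,0,0]],[[0,0,-0.6],[0,0,0]],[[0,0,-0.5],[0,0,0]],[[0.864,-0.427,0],[0,0,0]],[[0.864,-0.427,0],[0,0,0]],[[0.864,-0.427,0],[0,0,0]],[[0.864,-0.427,0],[0,0,0]]]'|head -2
python3 -m pendant '[[[0.864,-0.427,0],[0,0,0]],[[0,0,0],[0,0,-1]],[[0,0,0],[0,0,-1]],[[0,0,0],[0,0,-1]],[[0,0,0],[0,0,-1]],[[0,0,0],[0,0,-1]],[[0,0,0],[0,0,-1]],[[0,0,0],[0,0,-1]]]'|head -2
python3 -m pendant '[[[0,0,0],[0,0,-1]],[[0,0,0],[0,0,-1]],[[0,0,0],[0,0,-1]],[[0,0,0],[0,0,-1]],[[0,0,0],[0,0,-1]],[[0,0,0],[0,0,-1]],[[0,0,0],[0,0,-1]],[[0,0,0],[0,0,-1]]]'|head -2
python3 -m pendant '[[[0,0,0],[0,0,-1]],[[0,0,0],[0,0,-1]],[[0,0,0],[0,0,-1]],[[0,0,0],[0,0,-1]],[[0,0,0],[0,0,-1]],[[0,0,0],[0,0,-0.3]],[[0,0,0],[0,0,0]],[[0,0,0],[0,0,0]]]'
python3 hk.py
```

```text
time_s: 22.92
position: [0.532, 0.3253, 0.1052]
time_s: 23.92
position: [0.5141, 0.3581, 0.1051]
time_s: 24.92
position: [0.5141, 0.3581, 0.1051]
time_s: 25.92
position: [0.5139, 0.358, 0.1041]
tool_rot: [[-0.971, -0.241, 0.0], [-0.241, 0.971, 0.0], [-0.0, 0.0, -1.0]]
ft_force: [-0.2, -0.4, -1.5]
grip_width: 0.0188
gripper_force: 98.1
25.925 [0.5139 0.358  0.1041] [[-0.971, -0.241, 0.0], [-0.241, 0.971, 0.0], [-0.0, 0.0, -1.0]]
scene tip 0.9 [0.6252 0.3869 0.0995] tool [-115.     1.3    4.6]
scene eye 0.95 [0.611  0.0741 0.0311]
scene eye 0.7 [ 0.4968 -0.0414  0.0341]
scene -130 116 z [-54.7 -32.5  -4.7] y [-3.5 -1.2  3. ]
scene -110 52 z [-57.4 -54.3 -49.5] y [-3.4 -1.   3.5]
scene -90 42 z [-56.7 -54.7 -50.5] y [-4.3 -1.1  3.6]
scene -70 65 z [-59.3 -54.4 -47.9] y [-6.6 -1.8  4. ]
scene -50 170 z [-66.5 -61.1 -43.2] y [-10.3  -4.1   7.9]
scene -30 133 z [-66.5 -63.8 -44.3] y [-10.4  -5.3   7.5]
scene -10 68 z [-66.7 -64.6 -61.8] y [-6.   2.3  9. ]
scene 10 13 z [-67.5 -64.2 -62.9] y [1.4 5.2 9.3]
scene 50 41 z [-64.8 -56.3 -44.7] y [-10.7 -10.   -7.9]
side tip 0.81 [0.6239 0.3837 0.1028] tool [-112.9   -1.5    1.3]
side eye 0.92 [0.6117 0.0767 0.036 ]
side eye 0.71 [ 0.4958 -0.0395  0.0364]
side -130 50 z [-54.  -29.9  -6.1] y [-4.8 -1.9  1.3]
side -110 29 z [-57.  -53.6 -12.9] y [-6.6 -2.   1.7]
side -90 20 z [-56.9 -54.  -51.5] y [-5.1 -2.   1.9]
side -70 17 z [-56.3 -53.6 -50.2] y [-4.5 -1.   0.4]
side -50 58 z [-63.2 -54.1 -41.9] y [-10.7  -7.9  -2.6]
side -30 31 z [-55.2 -50.  -40.9] y [-13.  -10.3  -7.8]
side 10 106 z [-67.  -62.  -43.2] y [-11.1  -6.8   6.7]
side 30 129 z [-66.7 -60.9 -40.5] y [-11.8  -7.6   6.6]
side 50 127 z [-66.8 -62.2 -44.1] y [-11.7  -7.5   8.2]
side 70 67 z [-65.5 -57.7 -43.8] y [-11.5  -5.2   7.4]
```

The hook hasn't moved in the grip, so I'm lowering it onto the saddles.

```bash
python3 -m pendant '[[[0,0,0.7],[0,0,0]],[[0,0,0.6],[0,0,0]],[[0,0,0.4],[0,0,0]],[[0,0,0.2],[0,0,0]],[[0,0,0.1],[0,0,0]],[[0,0,0.05],[0,0,0]],[[0,0,0],[0,0,0]]]'
```

```text
time_s: 27.2
position: [0.5141, 0.3581, 0.0222]
tool_rot: [[-0.97, -0.242, 0.001], [-0.242, 0.97, 0.0], [-0.001, 0.0, -1.0]]
ft_force: [0.1, -0.7, -1.6]
grip_width: 0.0188
gripper_force: 98.2
```

```bash
python3 -m pendant '[[[0,0,0.03],[0,0,0]],[[0,0,0],[0,0,0]]]' | grep -E "pos|ft"
python3 -m pendant '[[[0,0,0],[0,0,0]],[[0,0,0],[0,0,0]],[[0,0,0],[0,0,0]],[[0,0,0],[0,0,0]],[[0,0,0],[0,0,0]],[[0,0,0],[0,0,0]]]' 1
python3 -m pendant '[[[0,0,-0.4],[0,0,0]],[[0,0,-0.8],[0,0,0]],[[0,0,-1],[0,0,0]],[[0,0,-1],[0,0,0]],[[0,0,0],[0,0,0]],[[0,0,0],[0,0,0]]]'
python3 - <<'E'
from h import *
ims=[]
for c in("scene","side"):
  d=get_image(c);ims.append(d['img'])
  for n in("hook","prong_tip","eye","deep_box","flat_tray"):
    for r in landmark_of(c,n):
      if r['conf']>.45:print(c,n,round(r['conf'],2),np.round(r['point'],3))
cv2.imwrite('pics/m7.png',np.hstack([cv2.resize(ims[0][190:370,130:510],(480,300)),cv2.resize(ims[1][100:360,240:510],(320,300))]))
E
```

```text
position: [0.5142, 0.3581, 0.0213]
ft_force: [-1.1, 0.6, 2.8]
time_s: 28.2
position: [0.5139, 0.358, 0.0206]
tool_rot: [[-0.97, -0.242, -0.0], [-0.242, 0.97, -0.0], [0.0, -0.0, -1.0]]
ft_force: [-0.9, -0.6, -0.6]
grip_width: 0.0854
gripper_force: 0.0
time_s: 28.95
position: [0.5136, 0.3578, 0.1487]
tool_rot: [[-0.97, -0.242, -0.0], [-0.242, 0.97, -0.0], [0.0, -0.0, -1.0]]
ft_force: [-0.3, 0.3, 0.4]
grip_width: 0.0853
gripper_force: 0.0
scene prong_tip 0.56 [0.625 0.386 0.019]
scene eye 0.71 [ 0.321 -0.341  0.026]
scene eye 0.67 [ 0.498 -0.038  0.033]
scene eye 0.58 [0.61  0.074 0.028]
scene deep_box 0.84 [ 0.615 -0.031  0.028]
side hook 0.94 [0.499 0.352 0.061]
side prong_tip 0.67 [0.626 0.386 0.019]
side eye 0.94 [0.61  0.075 0.038]
side eye 0.74 [ 0.498 -0.037  0.038]
side eye 0.69 [ 0.319 -0.339  0.029]
side deep_box 0.62 [ 0.617 -0.036  0.025]
side deep_box 0.5 [ 0.496 -0.037  0.036]
side flat_tray 0.72 [ 0.496 -0.145  0.022]
```

View pics/m7.png

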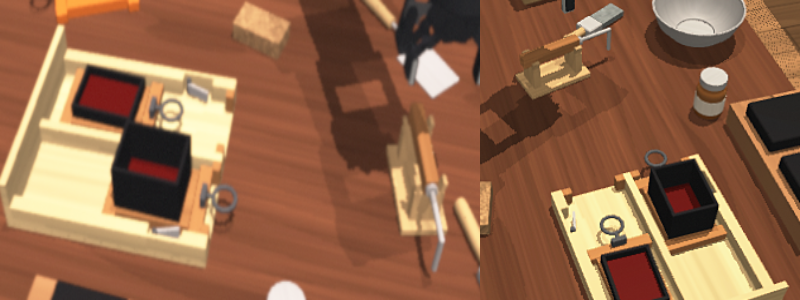

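The hook lies across both saddles with its prong hanging at (437,250). The board is at the front with the box upright, and the tray is unmoved. Handing in.

```bash
python3 -c "
from rig import *
print(close_job())"
```

```text
the job is handed in; nothing more can be done
None
```

The job is handed in: the deep-box board is at the front of its lane with the catch in behind its crosspiece, the box is upright on it, the tray board hasn't moved, and the hook is back on its rest, prong hanging at the same end, let go.

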